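# Grease a pillow-block bearing with the hand grease gun

### The arm

A 7-joint arm with a two-finger parallel gripper is mounted at the origin on the work surface. World frame = base frame: x ahead of the robot, y to its left, z up, the work surface at z = 0. Lengths are in m, angles in rad, forces in N, time in s.
With the tool pointing down it reaches from about 0.425 to 0.875 m from the base axis. Payload 8.4 kg.
Tool frame: the origin (TCP) lies at the very end of the fingers, on their centre line; the grasp point (between the pads) lies 19 mm behind it (r.hold_point_z is the distance from the TCP to the grasp point, in m); z points along the fingers, y is the line along which they close (so a half turn about z gives the same grasp; the last joint's range is limited). The gripper opens to 85 mm and grips with 20 to 120 N. Pads are 22 mm wide; open, the fingers measure 114 mm over their backs; the gripper's body (76 mm by 85 mm) begins 54 mm behind the grasp point. The pads swing forward as they close: fully open they stand 13 mm farther back than shut.
Start: joints at [-1.258, 0.333, 0.04, 1.465, -0.013, 1.343, -0.059], TCP at [0.26, 0.596, 0.231] pointing down, gripper open.
Joint ranges: [-2.58, 2.58], [-0.38, 2.09], [-1.3, 1.39], [0.25, 2.4], [-1.5, 4.64], [0.08, 2.09], [-2.65, 2.65]. Speed limits (rad/s): [2.22, 2.22, 2.79, 2.79, 3.14, 3.14, 3.14].

### API

Orientations are given as a unit quaternion [x, y, z, w].
In Python, from station import r gives the robot as it stands.
- The arm moves only by the shell command python3 -m pendant 'ROWS' [OPENING] [FORCE]. ROWS is JSON, a list of rows, each a list of 6 numbers: the shift along the tool's x, y, z as a fraction of full scale, then the turn, a rotation vector about the tool's x, y, z as a fraction of full scale. A call has 1 to 12 rows; each row shifts and turns the commanded pose from where the row before left it, along the tool's axes as they then stand; what a row does not reach is not made up. Full scale, the value 1, is 1000 mm for a shift and 0.5 rad for a turn. A row lasts 1/10 s, in which the tool goes at most 50 mm and 8.59 degrees, less where a joint would pass 70% of its speed; a pose out of reach is approached as far as the arm can. A call with a number of a shift or a turn outside -1 to 1 is refused whole. A call with a gripper value outside its range is refused whole. OPENING is the gripper's target within -1 to 1 (fully open at 1, half-way at 0, shut at -1), set as the call begins (- or left out, the last holds). The fingers move at their own pace and stop on an object; FORCE is the grip in N (left out, the last holds). Time passes only in rows, so rows that do not move let the fingers close. It gives the time, the measured TCP pose, the force, the opening and the grip force at its end, in the units of the state.
- r.read_state(): the state, without advancing time (a new reading comes with each control period).
- r.get_image(name): name is "side" or "top" or "wrist"; returns a dict with "frame" (480x640x3 uint8, blue, green, red), "depth" (480x640 float32, m along the optical axis (not along the pixel's ray), 0 where there is no reading), "fov_y" (degrees; the focal length in pixels is half the picture's height over the tangent of half this angle, whatever the lens; pixels are square), "cx", "cy" (the principal point, pixels), "extrinsics" (4x4, takes a point from camera to world coordinates). Camera axes: x right, y down, z forward; pixel columns grow to the right and rows downward; lengths in m; the calibration is good to about 2 mm. A picture is of the moment at which its call begins.
- r.hand_in(): hands the job in; it is judged then, once.
Trained networks look in a picture, given as the dict that the camera call returned (one of the last four; its "shot" number tells which), for a name from the list of things; names that differ only in an ending like _2 or _b are one class to them, and where a whole thing is asked for, a point or a joint stands for the part that bears it (a point fixed in the world has none). Each returns a list of dicts, best first, with "confidence" (0 to 1); they miss things now and then, are a little off and sometimes report something else, mostly with a low value. They report only what shows in the picture. A call takes as long as a camera call. They do not tell look-alikes from the thing itself.
- r.regions_of(picture, target): "pixels" (480x640 bool, what is visible of it) and "box" ([left, top, right, bottom] as shares, 0 to 1, of the picture: columns of its width, rows of its height, round what is visible of it).
- r.place_of(picture, target): "at" ([row, column] as shares, 0 to 1, of the picture: columns of its width, rows of its height: a listed point, or the origin of a listed thing).
The state is a dict: "time_s": time; "qpos": joint angles; "qvel": joint speeds; "tau": joint torques, N m; "tcp_pos": TCP position; "eef_rot": TCP orientation; "contact_force": force on the tool from outside, world axes, zero at the start; "torque": the same for the moment, N m; "width": opening from 0.0 (shut) to 1.0 (fully open); "grip_force": force on a finger pad.
Only numpy, scipy, OpenCV 4.12 (cv2) and the standard library are available. Lean on these libraries where they do the work, as an engineer would, in place of code of your own. Each camera call takes 0.05 s, during which the arm holds its last target. There are 200 camera calls.

### The job

Take the hand grease gun out of its holster, lift it clear, and press its coupler squarely onto the tilted grease nipple of the pillow-block bearing until it snaps on. Then keep pushing so that the sprung nipple goes all the way down into its boss, and finish like that: the program ends with the gripper still holding the gun and holding the nipple down against its spring. Leave the other things on the bench where they are, and knock nothing over.

Things in the scene. Friction and masses are not known exactly. Their poses are not given: they have to be found in the camera images.
- gun: Hand grease gun, round, 148 mm long, 0.4 kg, standing mouth down in the holster. Origin: centre of its open mouth; z runs from mouth to grip. From the mouth: steel coupler, 37 mm diameter, 0 to 40 mm; aluminium barrel, 30 mm, 40 to 85 mm; dark flange, 50 mm, 85 to 93 mm; black grip, 28 mm, 93 to 148 mm (free end). Take it by the grip; fingertips may rest on the flange.
- gun_seat (a point): Centre of the flat floor inside the gun's mouth, on its axis, 22 mm from the mouth; axes as the gun's. The mouth is a round hole, 22.4 mm wide at the lip (first 6 mm), 29 mm wide behind it. This point meets nipple_top when the coupler is fully on, gun z and nipple z parallel.
- holster: Dark steel cup on an 85 mm square steel foot, fixed to the bench; 52 mm outer and about 42 mm inner diameter, rim 45 mm high, inner floor 6 mm high, on which the gun's mouth rests. Origin: centre of the underside, on the bench; z up.
- nipple_top (a point): Centre of the steel nipple's flat tip; moves with the nipple. z points out along its axis, 30 degrees from vertical, leaning to the bearing's -x (roughly to the robot); y along the shaft. From the tip: cone, 10 to 20 mm wide in 7 mm; head, 20 mm wide to 18 mm; 14 mm stem. Four sprung balls 11.5 mm below the tip (25 mm across): the coupler's lip snaps over them at 6 to 10 N along the axis.
- nipple (a joint): How far the nipple is pushed into its boss along its axis: 0 (out, at rest) to 0.010 m (fully in). At rest the boss's end is 36 mm below the tip. Spring: starts to move at 13 N, 18 N when fully in; comes back out if let go.
- bearing: Green cast pillow-block bearing, fixed to the bench: base 66 x 170 x 18 mm (x, y, z), round housing of 90 mm diameter and 60 mm width, its horizontal steel shaft (28 mm diameter, 170 mm long) along y, 58 mm above the bench. Origin: centre of the underside; z up. The nipple's boss leans out of the housing to -x and up; the nipple's tip lies 49 mm to -x of the origin and 143 mm above it.
- oil_bottle: Bystander: grey oil bottle, 64 mm diameter, 165 mm high, loose. Origin: centre of the underside, z up.
- spray_can: Bystander: aluminium can, 60 mm diameter, 145 mm high, loose. Origin: centre of the underside, z up.
- pliers: Bystander: pliers lying flat, 190 mm long, 16 mm high. Origin: near the rivet, on the bench.
- driver: Bystander: screwdriver lying flat. Origin: on the bench under it.
- race: Bystander: steel bearing ring lying flat, 62 mm diameter, 16 mm high. Origin: centre of the underside.
- nut: Bystander: large dark nut, 30 mm wide, 13 mm high. Origin: centre of the underside.
- plug: Bystander: steel plug, 34 mm wide, 34 mm high. Origin: centre of the underside.
Not all that is in view belongs to the job. What is shaped like the gun but orange or red is not meant.

How it is judged:
By the outcome, as a careful person would: the job done as asked, in the order asked, and still so for the second after the job is handed in, while the arm keeps its last pose, push and grip.
It also fails if it takes over 40 s, if anything falls off the work surface, if the arm or the gripper's body presses on something with over 40 N, if the wrist force passes 120 N, or if a joint passes its speed limit or range.

## Working session

There is one attempt and no reset: what is moved stays moved. The work goes in short steps, Python scripts to look and compute and a shell command to move; the robot and the scene stay as the last step left them, time stands still between calls to the robot, and variables do not carry over. Pictures are saved under pics/ and viewed, at most 10 in all, crops included, and the job is handed in when it is done.

```bash
mkdir -p pics
cat > h.py <<'E'
import numpy as np, cv2
from station import r
def f(p): return 240/np.tan(np.radians(p["fov_y"]/2))
def ray(p,row,col):
    d=np.array([(col-p["cx"])/f(p),(row-p["cy"])/f(p),1.]); E=np.array(p["extrinsics"]); return E[:3,3],E[:3,:3]@d
def cloud(p,mask=None):
    D=p["depth"]; m=D>0
    if mask is not None: m&=mask
    v,u=np.nonzero(m); z=D[v,u]; P=np.c_[(u-p["cx"])/f(p)*z,(v-p["cy"])/f(p)*z,z]
    E=np.array(p["extrinsics"]); return P@E[:3,:3].T+E[:3,3]
def tri(obs):
    A=np.zeros((3,3));b=np.zeros(3)
    for o,d in obs:
        d=d/np.linalg.norm(d);M=np.eye(3)-np.outer(d,d);A+=M;b+=M@o
    x=np.linalg.solve(A,b); return x,[np.linalg.norm((np.eye(3)-np.outer(d,d)/(d@d))@(o-x)) for o,d in obs]
E
python3 - <<'E'
from h import *
np.set_printoptions(precision=4,suppress=True)
s=r.read_state();print(s["time_s"],s["tcp_pos"],s["eef_rot"],s["contact_force"])
ims=[]
for n in ["side","top","wrist"]:
    p=r.get_image(n);cv2.imwrite(f"pics/{n}0.png",p["frame"]);print(n,np.array(p["extrinsics"])[:3].round(3).tolist())
    for t in ["gun","holster","bearing","nipple_top","gun_seat","nipple","oil_bottle","spray_can"]:
        for a in r.place_of(p,t)[:3]:
            rc=np.array(a["at"])*[480,640];print(t,rc.round(),round(a["confidence"],2),end=" ")
        for a in r.regions_of(p,t)[:3]:
            c=cloud(p,a["pixels"]);
            if len(c):print("  reg",round(a["confidence"],2),len(c),np.median(c,0),c.min(0),c.max(0))
        print()
E
```

```text
0.0 [0.26   0.5952 0.2304] [ 0.2045  0.9789 -0.0008 -0.0001] [0.5762 0.1152 0.4707]
side [[0.992, -0.094, 0.079, 0.494], [-0.122, -0.675, 0.728, -0.793], [-0.015, -0.732, -0.681, 0.772]]
gun [262. 257.] 0.79 gun [301. 334.] 0.77 gun [262. 314.] 0.73   reg 0.96 956 [ 0.4466 -0.0424  0.091 ] [ 0.4219 -0.0583  0.0007] [ 0.4698 -0.0121  0.1492]
  reg 0.77 801 [ 0.5666 -0.0612  0.0985] [ 0.5432 -0.0757 -0.0012] [0.592  0.026  0.1555]
  reg 0.65 1063 [ 0.5944 -0.1697  0.0919] [ 0.5737 -0.1849  0.0013] [ 0.6205 -0.0091  0.1491]

holster [266. 306.] 0.76   reg 0.63 856 [ 0.5528 -0.0716  0.0069] [ 0.5207 -0.1611 -0.0037] [0.6014 0.0171 0.1382]

bearing [207. 326.] 0.91 bearing [319. 277.] 0.32   reg 0.93 2210 [0.6398 0.1181 0.0631] [ 0.5813  0.0598 -0.0051] [0.7006 0.3274 0.1435]

  reg 0.65 103 [0.6033 0.1311 0.132 ] [0.5904 0.1233 0.1088] [0.6165 0.1484 0.1435]

gun_seat [255. 253.] 0.94 gun_seat [256. 308.] 0.87 gun_seat [291. 331.] 0.78   reg 0.86 1115 [ 0.594  -0.1694  0.0914] [ 0.5725 -0.1849 -0.0012] [ 0.621  -0.0505  0.1491]
  reg 0.76 883 [ 0.4469 -0.0428  0.0912] [ 0.4238 -0.0583  0.0025] [ 0.4678 -0.0123  0.1492]
  reg 0.69 788 [ 0.5668 -0.0612  0.0986] [ 0.5436 -0.0757 -0.003 ] [0.5917 0.0852 0.1555]
Traceback (most recent call last):
ValueError: it knows: bearing, driver, gun, gun_seat, holster, nipple_top, nut, oil_bottle, pliers, plug, race, spray_can
```

View pics/side0.png

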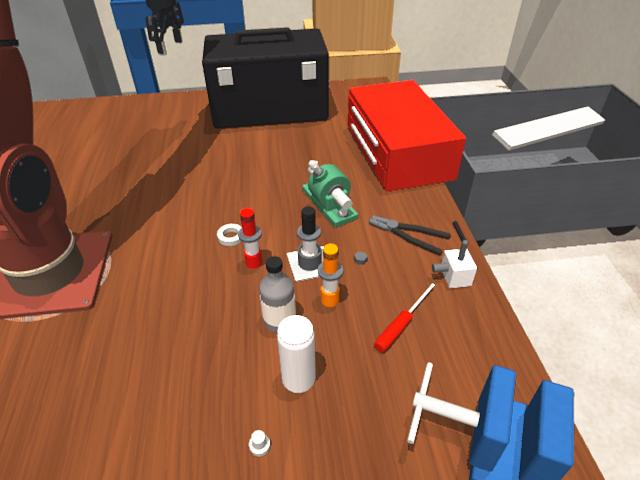

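The side view shows the real gun, with a black grip, in the holster at about (308,235). The red look-alike is at (250,240) and the orange one at (330,275). The bearing is at (328,190), with its nipple at (313,167).

Run:
```python
from h import *
np.set_printoptions(precision=4,suppress=True)
for n in ["side","top","wrist"]:
    p=r.get_image(n);cv2.imwrite(f"pics/{n}0.png",p["frame"]);
    if n!="side":print(n,np.array(p["extrinsics"])[:3].round(3).tolist())
    for t in ["gun","holster","bearing","nipple_top","oil_bottle","spray_can"]:
        if n=="side" and t in("gun","holster","bearing"):continue
        print(t,end=" ")
        for a in r.place_of(p,t)[:3]:
            rc=np.array(a["at"])*[480,640];print(rc.round(),round(a["confidence"],2),end=" ")
        print()
        for a in r.regions_of(p,t)[:3]:
            c=cloud(p,a["pixels"]);
            if len(c):print("  reg",round(a["confidence"],2),len(c),np.median(c,0),c.min(0),c.max(0))
```

```text
nipple_top [161. 312.] 0.42 
oil_bottle [320. 280.] 0.76 
spray_can [379. 298.] 0.91 
  reg 0.97 2473 [ 0.5139 -0.349   0.1136] [ 0.4821 -0.3597 -0.0025] [ 0.5441 -0.2159  0.148 ]
top [[0.122, -0.967, 0.222, 0.342], [-0.993, -0.118, 0.029, -0.098], [-0.002, -0.224, -0.975, 1.123]]
gun [305. 294.] 0.76 [245. 309.] 0.61 [242. 366.] 0.61 
  reg 0.96 631 [ 0.4402 -0.032   0.0949] [ 0.4198 -0.0539 -0.0042] [ 0.4809 -0.0048  0.1527]
  reg 0.83 681 [ 0.5859 -0.1546  0.0947] [ 0.5702 -0.1875 -0.0019] [ 0.6379 -0.1329  0.1535]
  reg 0.58 634 [ 0.5584 -0.0508  0.1015] [ 0.5415 -0.0734  0.0026] [ 0.5872 -0.0248  0.1579]
holster [246. 307.] 0.89 
  reg 0.59 1230 [ 0.5496 -0.0553  0.0064] [ 0.5198 -0.0957 -0.0033] [ 0.6125 -0.0022  0.0998]
bearing [198. 216.] 0.8 [195. 319.] 0.66 
  reg 0.71 3417 [0.6279 0.1403 0.0706] [ 0.5782  0.0622 -0.0043] [0.7102 0.2518 0.1479]
nipple_top [191. 321.] 0.62 [205. 206.] 0.48 [329. 240.] 0.33 
  reg 0.6 111 [0.5965 0.1344 0.1408] [0.5886 0.1262 0.1293] [0.609  0.1478 0.1479]
oil_bottle [289. 378.] 0.78 
  reg 0.88 1192 [ 0.4807 -0.1869  0.1133] [ 0.4569 -0.2239 -0.0032] [ 0.5293 -0.1605  0.1697]
spray_can [289. 450.] 0.56 
  reg 0.77 1378 [ 0.5052 -0.3166  0.1428] [ 0.4831 -0.3534  0.0007] [ 0.5385 -0.2955  0.1505]
  reg 0.44 669 [ 0.7032 -0.2515  0.0225] [ 0.6594 -0.2963 -0.0023] [ 0.8093 -0.1565  0.0311]
  reg 0.18 1128 [ 0.4812 -0.1866  0.1144] [ 0.4569 -0.2352 -0.0042] [ 0.5203 -0.1605  0.1697]
wrist [[0.4, 0.873, 0.277, 0.189], [0.916, -0.381, -0.122, 0.626], [-0.001, 0.303, -0.953, 0.374]]
gun 
holster 
bearing 
nipple_top 
oil_bottle 
spray_can
```

View pics/top0.png

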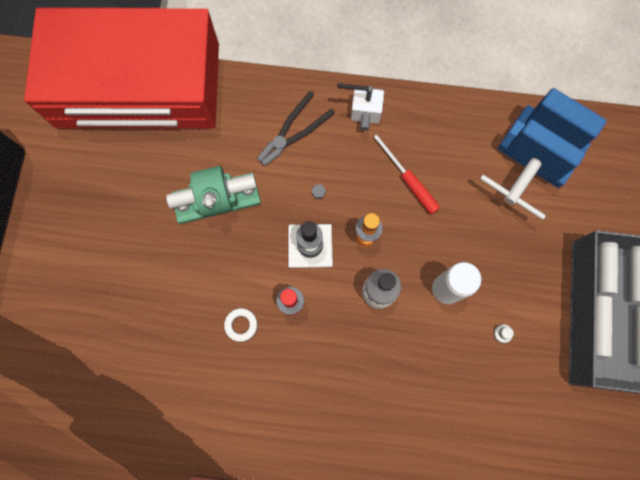

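The top view shows the same layout: gun at (310,235) on the white foot, bearing at (212,195) with its nipple at (209,203), red look-alike at (289,298) and orange one at (371,225).

```bash
cat > m.py <<'E'
from h import *
np.set_printoptions(precision=4,suppress=True)
def measure(names):
    R={}
    for n in names:
        p=r.get_image(n)
        C=cloud(p)
        hsv=cv2.cvtColor(p["frame"],cv2.COLOR_BGR2HSV)
        g=(hsv[...,0]>60)&(hsv[...,0]<95)&(hsv[...,1]>70)
        box=lambda lo,hi,C=C:C[((C>lo)&(C<hi)).all(1)]
        t=box([.53,-.09,.148],[.61,-.01,.165])
        if len(t):
            print(n,"griptop",len(t),t.mean(0),t.min(0),t.max(0))
            c,rad=cv2.minEnclosingCircle(t[:,:2].astype(np.float32));print("  circ",c,rad)
        b=box([.53,.02,.03],[.75,.26,.16])
        print(n,"top z bearing",b[:,2].max())
        s=box([.56,.03,.062],[.74,.27,.078])
        # shaft top ridge
        if len(s)>20:
            v=cv2.fitLine(s[:,:2].astype(np.float32),cv2.DIST_HUBER,0,.01,.01).ravel();print("  shaft",len(s),v,np.degrees(np.arctan2(v[1],v[0])),s.min(0),s.max(0))
        nt=box([.56,.08,.115],[.66,.19,.16]);
        if len(nt):
            tip=nt[nt[:,2]>nt[:,2].max()-.006]
            print("  nip",len(nt),nt.mean(0),nt.min(0),nt.max(0),"tip",tip.mean(0))
        for a in r.place_of(p,"nipple_top")[:2]:
            rc=np.array(a["at"])*[480,640];print("  np",rc,a["confidence"]);o,d=ray(p,*rc);k=(.143-o[2])/d[2];print("    at z.143",o+k*d);R.setdefault(n,[]).append((o,d))
        cv2.imwrite(f"pics/{n}_m{p['shot']}.png",p["frame"])
    return R
E
python3 - <<'E'
from m import *
R=measure(["side","top"])
for a in R.get("side",[]):
    for b in R.get("top",[]): print(tri([a,b]))
E
```

```text
side griptop 118 [ 0.5674 -0.0527  0.1524] [ 0.5536 -0.0652  0.1482] [ 0.5815 -0.0363  0.1559]
  circ (0.5671509504318237, -0.05100179463624954) 0.015406605787575245
side top z bearing 0.14522420383056744
  shaft 427 [ 0.7677 -0.6408  0.6439  0.1102] -39.853374 [0.5897 0.0669 0.062 ] [0.6896 0.2169 0.0778]
  nip 109 [0.6035 0.1317 0.1309] [0.5902 0.1212 0.1152] [0.6268 0.1478 0.1452] tip [0.5987 0.1325 0.1413]
  np [161.616 310.528] 0.66
    at z.143 [0.5944 0.134  0.143 ]
top griptop 207 [ 0.5657 -0.0492  0.1534] [ 0.5528 -0.0627  0.1483] [ 0.5798 -0.0357  0.1585]
  circ (0.5664342641830444, -0.049208011478185654) 0.014552434906363487
top top z bearing 0.14755532414124561
  shaft 898 [ 0.3775 -0.926   0.6282  0.1616] -67.82387 [0.5878 0.0704 0.062 ] [0.6858 0.2328 0.078 ]
  nip 168 [0.6036 0.1376 0.1334] [0.5886 0.1245 0.115 ] [0.6269 0.1563 0.1476] tip [0.5974 0.1354 0.1436]
  np [206.4  207.68] 0.59
    at z.143 [0.5866 0.1342 0.143 ]
(array([0.591 , 0.1352, 0.141 ]), [np.float64(0.003764042768624136), np.float64(0.0037640427686242055)])
```

```bash
python3 -m pendant '[[0,0,-0.005,0,0,0.278],[0,0,-0.005,0,0,0.278],[0,0,-0.005,0,0,0.278],[0,0,-0.005,0,0,0.278],[0,0,-0.005,0,0,0.278],[0,0,-0.005,0,0,0.278]]' 1 && python3 -m pendant '[[-0.047,0.0056,0,0,0,0],[-0.047,0.0056,0,0,0,0],[-0.047,0.0056,0,0,0,0],[-0.047,0.0056,0,0,0,0],[-0.047,0.0056,0,0,0,0],[-0.047,0.0056,0,0,0,0],[-0.047,0.0056,0,0,0,0],[-0.047,0.0056,0,0,0,0],[-0.047,0.0056,0,0,0,0],[-0.047,0.0056,0,0,0,0],[-0.047,0.0056,0,0,0,0]]'
```

```text
time_s: 3.0
tcp_pos: [0.2601, 0.5956, 0.2615]
eef_rot: [0.586, 0.811, -0.0, 0.0]
contact_force: [0.2, -0.3, 0.0]
width: 1.0
grip_force: 0.0
time_s: 4.1
tcp_pos: [0.4841, 0.1235, 0.2617]
eef_rot: [0.583, 0.812, 0.001, 0.0]
contact_force: [0.1, 0.1, 0.3]
width: 1.001
grip_force: 0.0
```

```bash
python3 - <<'E'
from m import *
R=measure(["wrist"])
import glob;print(glob.glob("pics/wrist_m*"))
s=r.read_state();print(s["tcp_pos"],s["qpos"])
E
cp pics/wrist_m*.png pics/w1.png
```

```text
wrist top z bearing 0.14631880293181637
  shaft 3729 [ 0.3586 -0.9335  0.6277  0.1586] -68.98556 [0.5873 0.0677 0.062 ] [0.6805 0.234  0.078 ]
  nip 893 [0.601  0.1385 0.1338] [0.5876 0.1235 0.115 ] [0.6268 0.1535 0.1463] tip [0.597  0.1354 0.1426]
  np [264.48  453.376] 0.93
    at z.143 [0.5907 0.1336 0.143 ]
['pics/wrist_m7.png']
[0.486  0.1184 0.262 ] [-0.874  -0.0118  0.5469  1.7991  0.0077  1.3511 -0.0134]
```

View pics/w1.png

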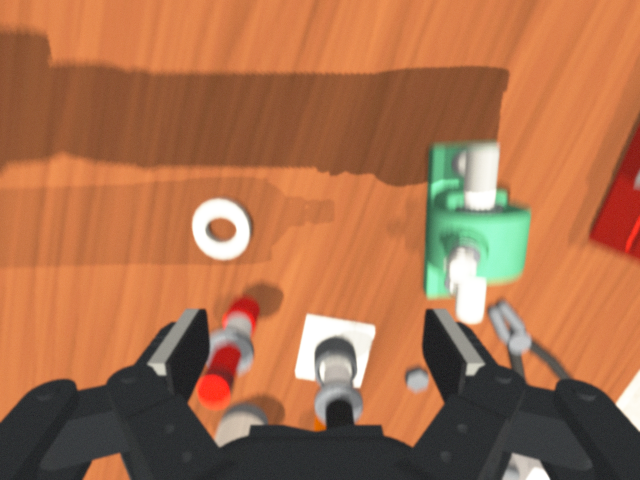

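The wrist view shows the nipple at about (462,262), the shaft running roughly vertically in the picture at x≈475, and the gun at (338,385). Next I fit the nipple's known profile and the shaft to the depth points.

```bash
cat > fit.py <<'E'
from h import *
from scipy.optimize import least_squares
np.set_printoptions(precision=4,suppress=True)
prof=np.array([[0,0],[0,5],[7,10],[18,10],[18,7],[36,7]])*1e-3
def sd(s,rho):
    q=np.c_[s,rho];best=np.full(len(q),9.)
    for a,b in zip(prof[:-1],prof[1:]):
        k=np.clip((q-a)@(b-a)/((b-a)@(b-a)),0,1);best=np.minimum(best,np.linalg.norm(q-a-k[:,None]*(b-a),axis=1))
    return best
def fitnip(C,t0=(.591,.1345,.143),yaw0=.34):
    C=C[np.linalg.norm(C-np.array(t0),axis=1)<.028]
    def res(v):
        a=np.array([-.5*np.cos(v[3]),-.5*np.sin(v[3]),.866]);d=C-v[:3];s=-d@a
        rho=np.linalg.norm(d+s[:,None]*a,axis=1);return np.r_[sd(s,rho)*1e3,(v[3]-yaw0)*20]
    o=least_squares(res,[*t0,yaw0],loss="soft_l1",x_scale=[.001,.001,.001,.1]);return o.x,len(C),np.median(res(o.x)[:-1])
def shaft(C):
    C=C[((C>[.57,.04,.05])&(C<[.72,.26,.075])).all(1)]
    def F(v): # centre xy at y mid, yaw ; z=.058 r=.014
        u=np.array([-np.sin(v[2]),np.cos(v[2])]);n=np.array([u[1],-u[0]])
        d=C[:,:2]-v[:2];along=d@u;m=(abs(along)>.036)&(abs(along)<.085)
        return np.where(m,(np.hypot(d@n,C[:,2]-v[3])-.014)*1e3,0),m
    o=least_squares(lambda v:F(v)[0],[.637,.151,.34,.058],loss="soft_l1",f_scale=1.,x_scale=[.001,.001,.05,.001]);v=o.x
    return v,F(v)[1].sum(),np.median(abs(F(v)[0][F(v)[1]]))
E
python3 - <<'E'
from fit import *
for n in ["wrist","top","side"]:
    C=cloud(r.get_image(n)); v,k,m=shaft(C);print(n,"shaft c",v,np.degrees(v[2]),k,m)
    for y in (.25,.33,.42):print("  nip",fitnip(C,yaw0=y))
    t=C[((C>[.53,-.09,.10])&(C<[.61,-.01,.165])).all(1)]
    if len(t)>30:
        g=lambda v:np.minimum(abs(np.hypot(t[:,0]-v[0],t[:,1]-v[1])-.014),abs(t[:,2]-v[2]))*1e3
        o=least_squares(g,[.5665,-.05,.154],loss="soft_l1",x_scale=.001);print("  grip",o.x,len(t))
E
```

```text
wrist shaft c [ 0.8626 -0.4663  0.4594  0.0568] 26.323568940361206 0 nan
  nip (array([0.5934, 0.1336, 0.1428, 0.263 ]), 692, np.float64(0.36474885158015236))
  nip (array([0.5934, 0.1334, 0.1428, 0.3019]), 692, np.float64(0.36056779253411975))
  nip (array([0.5935, 0.1333, 0.1428, 0.3194]), 692, np.float64(0.36492510321670135))
  grip [ 0.5663 -0.0507  0.154 ] 1095
top shaft c [ 0.8611 -0.4669  0.4352  0.0565] 24.934801202074578 0 nan
  nip (array([0.5938, 0.1349, 0.143 , 0.2898]), 121, np.float64(0.6840672628699198))
  nip (array([0.5939, 0.1346, 0.143 , 0.3518]), 121, np.float64(0.683423542119715))
  nip (array([0.594 , 0.1343, 0.143 , 0.4289]), 121, np.float64(0.6345155715050097))
  grip [ 0.5661 -0.0492  0.1539] 370
side shaft c [ 0.8619 -0.4666  0.4009  0.0526] 22.972368031825983 0 nan
  nip (array([0.5954, 0.1339, 0.1414, 0.2724]), 85, np.float64(0.9210451907232624))
  nip (array([0.5956, 0.1334, 0.1413, 0.3494]), 85, np.float64(0.8976039001891143))
  nip (array([0.5958, 0.133 , 0.1413, 0.4379]), 85, np.float64(0.8964786710341719))
  grip [ 0.5678 -0.0496  0.1529] 374
  return _methods._mean(a, axis=axis, dtype=dtype,
  ret = ret.dtype.type(ret / rcount)
```

```bash
python3 -m pendant '[[-0.0463,0.0056,0,0,0,0],[-0.0463,0.0056,0,0,0,0],[-0.0463,0.0056,0,0,0,0],[-0.0463,0.0056,0,0,0,0],[0,0,0,0,0,0],[0,0,0,0,0,0]]' 1
python3 - <<'E'
from fit import *
s=r.read_state();print(s["tcp_pos"],s["eef_rot"],s["qpos"])
for n in ["top","side","wrist"]:
    p=r.get_image(n);C=cloud(p)
    c0=np.array([.640,.149]);y=.325
    for it in range(4):
        u=np.array([-np.sin(y),np.cos(y)]);nn=np.array([u[1],-u[0]]);d=C[:,:2]-c0
        al=d@u;la=d@nn;m=(abs(al)>.038)&(abs(al)<.084)&(abs(la)<.014)&(C[:,2]>.056)&(C[:,2]<.08)
        # also the side of n: base etc. excluded by z
        if m.sum()<30:break
        A=al[m];L=la[m];Z=C[m,2]
        o=least_squares(lambda v:(np.hypot(L-v[0]-v[1]*A,Z-v[2])-.014)*1e3,[0,0,.058],loss="soft_l1",x_scale=[.001,.05,.001]).x
        c0=c0+o[0]*nn;y-=o[1]
        print(n,m.sum(),o,"yaw deg",np.degrees(y),c0,(A>0).sum(),(A<0).sum())
E
```

```text
time_s: 4.95
tcp_pos: [0.5641, -0.0423, 0.2609]
eef_rot: [0.583, 0.812, -0.0, -0.0]
contact_force: [0.0, 1.1, 0.0]
width: 0.999
grip_force: 0.0
[ 0.5641 -0.0423  0.2609] [ 0.5834  0.8122 -0.0004 -0.0003] [-0.647   0.1663  0.733   1.6603 -0.1131  1.3594  0.428 ]
top 281 [ 0.0035 -0.0934  0.058 ] yaw deg 23.973083847211875 [0.6433 0.1501] 281 0
top 320 [-0.0005  0.0101  0.058 ] yaw deg 23.396664945746608 [0.6428 0.1499] 320 0
top 320 [ 0.     -0.0002  0.058 ] yaw deg 23.410018371832894 [0.6429 0.1499] 320 0
top 320 [-0.     0.     0.058] yaw deg 23.409709936993668 [0.6429 0.1499] 320 0
side 183 [ 0.0018 -0.0436  0.0563] yaw deg 21.117756456996297 [0.6417 0.1496] 3 180
side 189 [-0.0002 -0.0046  0.0563] yaw deg 21.383455879102204 [0.6415 0.1495] 6 183
side 190 [-0.0001 -0.002   0.0563] yaw deg 21.49547887716245 [0.6415 0.1495] 9 181
side 190 [-0.     -0.0013  0.0563] yaw deg 21.571288144663058 [0.6414 0.1495] 11 179
wrist 1861 [-0.0003 -0.0512  0.0577] yaw deg 21.55195936077981 [0.6397 0.1489] 0 1861
wrist 1872 [0.0001 0.0013 0.0577] yaw deg 21.479542610500953 [0.6398 0.1489] 0 1872
wrist 1869 [0.     0.     0.0577] yaw deg 21.4778470038911 [0.6398 0.1489] 0 1869
wrist 1868 [ 0.     -0.      0.0577] yaw deg 21.478143975456668 [0.6398 0.1489] 0 1868
```

```bash
python3 -m pendant '[[-0.0083,-0.0004,0.03,0,0,0],[0,0,0.03,0,0,0],[0,0,0.02,0,0,0],[0,0,0,0,0,0]]' 1
python3 - <<'E'
from fit import *
s=r.read_state();print(s["tcp_pos"],s["contact_force"])
p=r.get_image("wrist");cv2.imwrite("pics/w2.png",p["frame"])
E
```

```text
time_s: 5.5
tcp_pos: [0.5644, -0.0489, 0.1789]
eef_rot: [0.582, 0.813, -0.001, -0.002]
contact_force: [-1.2, 0.3, 0.8]
width: 1.003
grip_force: 0.0
[ 0.5644 -0.0489  0.1789] [-1.2008  0.3106  0.7553]
```

View pics/w2.png

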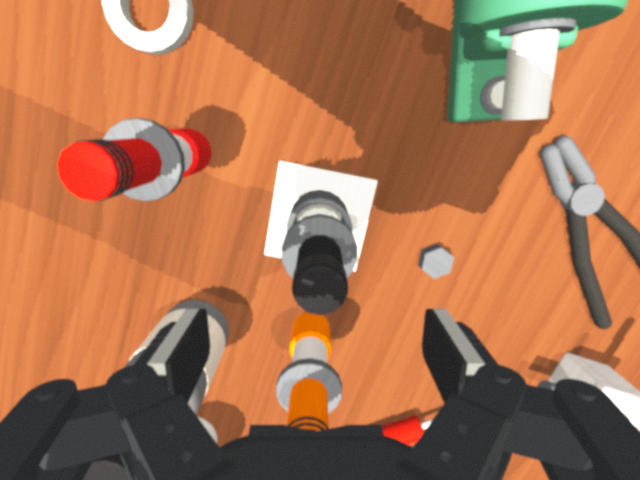

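The wrist view shows the black grip at (320,285), centred between the fingers, with the orange look-alike behind it. I go down and close the gripper.

```bash
python3 -m pendant '[[-0.0016,0.0016,0.03,0,0,0],[0,0,0.03,0,0,0],[0,0,0.015,0,0,0],[0,0,0,0,0,0]]' 1 && python3 -m pendant '[[0,0,0,0,0,0],[0,0,0,0,0,0],[0,0,0,0,0,0],[0,0,0,0,0,0],[0,0,0,0,0,0],[0,0,0,0,0,0],[0,0,0,0,0,0],[0,0,0,0,0,0]]' -1 90
```

```text
time_s: 5.95
tcp_pos: [0.5676, -0.0513, 0.1056]
eef_rot: [0.583, 0.812, -0.001, -0.001]
contact_force: [0.4, -0.1, 0.5]
width: 1.003
grip_force: 0.0
time_s: 6.75
tcp_pos: [0.5686, -0.0522, 0.1074]
eef_rot: [0.584, 0.812, 0.0, 0.0]
contact_force: [-2.2, -0.4, 8.0]
width: 0.31
grip_force: 87.9
```

```bash
python3 -m pendant '[[0,0,-0.01,0,0,0],[0,0,-0.02,0,0,0],[0,0,-0.03,0,0,0],[0,0,-0.04,0,0,0],[0,0,-0.04,0,0,0],[0,0,-0.03,0,0,0],[0,0,0,0,0,0],[0,0,0,0,0,0]]' -1 110
python3 - <<'E'
from fit import *
s=r.read_state();print(s["tcp_pos"],s["eef_rot"],s["qpos"],s["contact_force"])
from scipy.spatial.transform import Rotation as Ro
R=Ro.from_quat(s["eef_rot"]).as_matrix()
for n in ["side","top"]:
    p=r.get_image(n);cv2.imwrite(f"pics/{n}2.png",p["frame"]);C=cloud(p)
    T=(C-s["tcp_pos"])@R
    # coupler + barrel points in the tool frame
    m=(np.abs(T[:,:2])<.04).all(1)&(T[:,2]>-.005)&(T[:,2]<.12);T=T[m];print(n,len(T),T.min(0),T.max(0))
    for a,b,rad in ((.012,.05,.015),(.058,.09,.0185)):
        q=T[(T[:,2]>a)&(T[:,2]<b)]
        if len(q)>15:
            o=least_squares(lambda v:(np.hypot(q[:,0]-v[0],q[:,1]-v[1])-rad)*1e3,[0,0],loss="soft_l1",x_scale=.001);print("  axis xy at",a,b,o.x,len(q),np.sqrt(np.median(o.fun**2)),q[:,2].mean())
E
```

```text
time_s: 7.55
tcp_pos: [0.5681, -0.052, 0.2765]
eef_rot: [0.583, 0.812, 0.0, 0.0]
contact_force: [0.3, -0.2, -4.7]
width: 0.306
grip_force: 108.8
[ 0.5681 -0.052   0.2765] [0.5834 0.8122 0.0003 0.0001] [-0.6372  0.171   0.7473  1.6261 -0.1183  1.3903  0.4489] [ 0.291  -0.2064 -4.6892]
side 923 [-0.0252 -0.0245 -0.005 ] [0.0176 0.0239 0.101 ]
  axis xy at 0.012 0.05 [0.0024 0.0003] 236 1.2204559259158865 0.03182137994136906
  axis xy at 0.058 0.09 [0.0033 0.0008] 279 0.7692737711541899 0.07295384070815208Traceback (most recent call last):
  File "<stdin>", line 9, in <module>
    return umr_minimum(a, axis, None, out, keepdims, initial, where)
ValueError: zero-size array to reduction operation minimum which has no identity
```

```bash
python3 -c "
import cv2
a=cv2.imread('pics/side2.png')[100:340,180:480];cv2.imwrite('pics/s2c.png',cv2.resize(a,None,fx=2,fy=2))"
```

```text
(no output)
```

View pics/s2c.png

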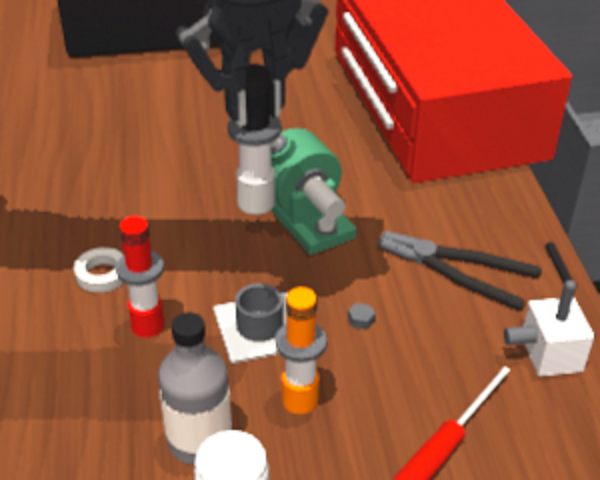

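The crop shows the gun held upright, out of the holster and clear of everything. Now I yaw slightly and tilt the tool 30°, then move next to the nipple.

```bash
python3 -m pendant '[[0,0,0,0,0,-0.1],[0,0,0,-0.262,0,0],[0,0,0,-0.262,0,0],[0,0,0,-0.262,0,0],[0,0,0,-0.262,0,0],[0,0,0,0,0,0],[0,0,0,0,0,0]]'
cat > go.py <<'E'
from fit import *
from scipy.spatial.transform import Rotation as Ro
import sys
def go(tip,psi,off,standoff,s=None):
    """tool-frame shift & turn (FS) taking mouth centre to standoff m off the tip; off = mouth in tool frame"""
    s=s or r.read_state();R=Ro.from_quat(s["eef_rot"]).as_matrix();c,sn=np.cos(psi),np.sin(psi)
    a=np.array([-.5*c,-.5*sn,np.sqrt(.75)]);x=np.array([-sn,c,0]);T=np.c_[x,np.cross(-a,x),-a]
    tcp=np.array(tip)+standoff*a-T@np.array(off)
    return R.T@(tcp-s["tcp_pos"]),Ro.from_matrix(R.T@T).as_rotvec()/.5,s
E
python3 -c "
from go import *
d,w,s=go([.594,.133,.143],.375,[.0025,.0004,.1014],.04);print(d,w,s['tcp_pos'],s['qpos'],s['time_s'])"
```

```text
time_s: 8.35
tcp_pos: [0.567, -0.0519, 0.2752]
eef_rot: [0.544, 0.798, 0.214, 0.144]
contact_force: [1.0, 0.6, -2.7]
width: 0.303
grip_force: 109.5
[0.1596 0.0139 0.0197] [-0.0044 -0.003  -0.0015] [ 0.567  -0.0519  0.2752] [-0.6518 -0.2661  0.7178  2.0245 -0.0705  0.8493  0.4988] 8.35
```

```bash
python3 -m pendant '[[0.04,0.0035,0.004,0,0,0],[0.04,0.0035,0.005,0,0,0],[0.04,0.0035,0.005,0,0,0],[0.04,0.0035,0.005,0,0,0],[0,0,0,0,0,0],[0,0,0,0,0,0]]'
python3 - <<'E'
from go import *
s=r.read_state();R=Ro.from_quat(s["eef_rot"]).as_matrix()
d,w,s=go([.594,.133,.143],.375,[.0025,.0004,.1014],.04,s);print(d,w,s["time_s"])
for n in ["side","top","wrist"]:
    p=r.get_image(n);cv2.imwrite(f"pics/{n}3.png",p["frame"]);C=cloud(p)
    for y in (.375,):print(n,"nip",fitnip(C,t0=(.594,.133,.143),yaw0=y))
    T=(C-s["tcp_pos"])@R
    T=T[(np.abs(T[:,:2])<.03).all(1)&(T[:,2]>-.005)&(T[:,2]<.12)]
    for a,b,rad in ((.012,.05,.015),(.058,.098,.0185)):
        q=T[(T[:,2]>a)&(T[:,2]<b)]
        if len(q)>15:
            o=least_squares(lambda v:(np.hypot(q[:,0]-v[0],q[:,1]-v[1])-rad)*1e3,[0,0],loss="soft_l1",x_scale=.001);print("  axis xy at",a,b,o.x,len(q),np.median(o.fun),q[:,2].mean(),q[:,2].max())
    for t in ("nipple_top",):
        for a in r.place_of(p,t)[:1]:print("  ",t,np.array(a["at"])*[480,640],a["confidence"])
a=cv2.imread('pics/side3.png')[90:250,220:420];b=cv2.imread('pics/wrist3.png')
cv2.imwrite('pics/c3.png',np.vstack([cv2.resize(a,(500,400)) ,cv2.resize(b,(500,200))][:1]))
E
```

```text
time_s: 8.95
tcp_pos: [0.53, 0.1061, 0.2662]
eef_rot: [0.543, 0.799, 0.212, 0.145]
contact_force: [0.2, -0.4, -3.3]
width: 0.304
grip_force: 109.6
[-0.0009 -0.0019 -0.0001] [-0.0059  0.0003  0.0061] 8.95
side nip (array([0.5954, 0.1334, 0.1411, 0.418 ]), 86, np.float64(0.9310139816649773))
  axis xy at 0.012 0.05 [0.0017 0.    ] 168 -0.2048017105478776 0.031632865849642276 0.0499787551297094
  axis xy at 0.058 0.098 [ 0.0032 -0.0006] 260 -0.05915142754034722 0.07682364767808486 0.09780663010551306
   nipple_top [165.216 311.616] 0.53
top nip (array([0.5939, 0.134 , 0.1431, 0.3844]), 25, np.float64(0.7722627042062863))
  axis xy at 0.058 0.098 [ 0.002  -0.0009] 118 0.1688901421326959 0.07583593311597096 0.0976040264439176
   nipple_top [203.184 209.408] 0.58
wrist nip (array([0.5936, 0.1343, 0.1418, 0.2408]), 203, np.float64(0.40190214811162583))
  axis xy at 0.012 0.05 [0.0087 0.0042] 171 0.1942711430071263 0.025756426984487848 0.04994201734933275
  axis xy at 0.058 0.098 [-0.0009 -0.0012] 1196 0.23600872803697728 0.07153874992315051 0.09799259795241788
   nipple_top [217.008 316.096] 0.49
```

View pics/c3.png

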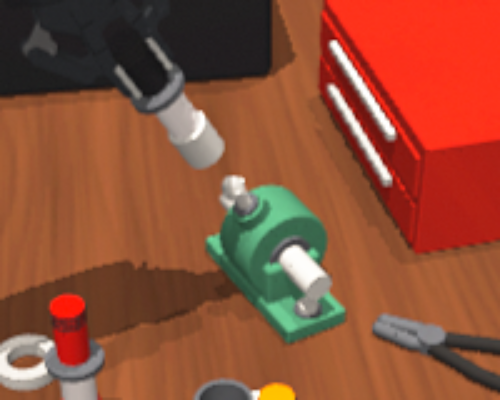

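View pics/wrist3.png

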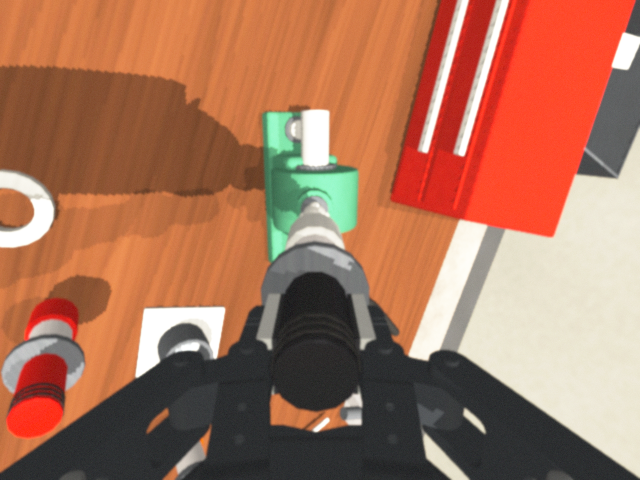

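The side crop shows the coupler in line with the nipple, about 40 mm off. The wrist view shows the nipple tip at (316,203), centred beyond the coupler. I advance along the axis and watch the force.

```bash
python3 -m pendant '[[0.0003,-0.0008,0.015,0,0,0],[0,0,0.015,0,0,0],[0,0,0.008,0,0,0],[0,0,0,0,0,0],[0,0,0,0,0,0]]'
python3 - <<'E'
from go import *
s=r.read_state();R=Ro.from_quat(s["eef_rot"]).as_matrix()
d,w,s=go([.594,.133,.143],.375,[.0022,-.0004,.1014],.0,s);print(d,w,"F tool",R.T@s["contact_force"],"M",R.T@s["torque"])
p=r.get_image("side");cv2.imwrite("pics/side4.png",p["frame"])
q=r.get_image("top");cv2.imwrite("pics/top4.png",q["frame"])
a=cv2.resize(p["frame"][110:210,260:360],(400,400),interpolation=cv2.INTER_CUBIC);b=cv2.resize(q["frame"][150:250,160:260],(400,400),interpolation=cv2.INTER_CUBIC)
cv2.imwrite("pics/c4.png",np.hstack([a,b]))
E
```

```text
time_s: 9.75
tcp_pos: [0.5468, 0.1116, 0.2339]
eef_rot: [0.544, 0.798, 0.214, 0.146]
contact_force: [0.3, 0.5, -3.1]
width: 0.304
grip_force: 109.7
[ 0.0004 -0.0002  0.0032] [ 0.0005  0.0005 -0.0007] F tool [ 0.3434 -1.1864  2.8832] M [ 0.992  -0.0012 -0.0054]
```

View pics/c4.png

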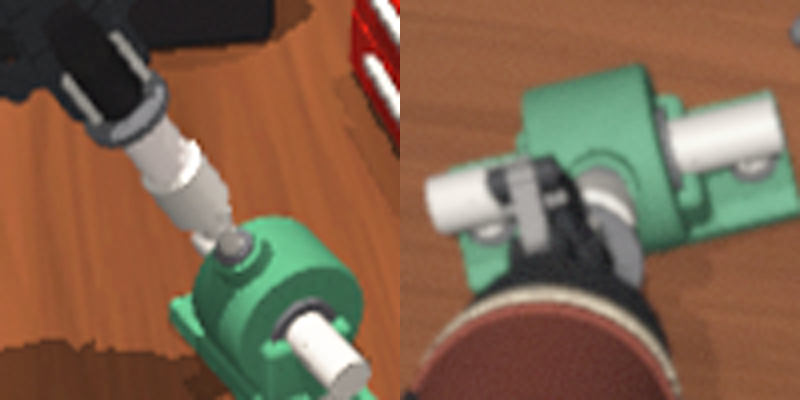

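The side half of the crop shows the mouth right at the nipple tip, roughly coaxial. No contact force yet, so I keep going in small steps.

```bash
cat > st.py <<'E'
from go import *
s=r.read_state();R=Ro.from_quat(s["eef_rot"]).as_matrix()
d,w,s=go([.594,.133,.143],.375,[.0022,-.0004,.1014],.0,s);print("to mouth@tip",d*1e3,"mm",w,"F tool",R.T@s["contact_force"],"M",R.T@s["torque"])
E
python3 -m pendant '[[0,0,0.003,0,0,0],[0,0,0.003,0,0,0],[0,0,0.003,0,0,0],[0,0,0,0,0,0]]' >/dev/null; python3 st.py
python3 -m pendant '[[0,0,0.003,0,0,0],[0,0,0,0,0,0]]' >/dev/null; python3 st.py
```

```text
to mouth@tip [ 0.186   0.3218 -6.5466] mm [-0.0009  0.0002  0.0001] F tool [ 0.323  -2.5719  3.0872] M [ 0.9655  0.0498 -0.0639]
to mouth@tip [ 0.1038 -0.2447 -9.271 ] mm [ 0.0012 -0.0001  0.0001] F tool [-0.2775 -0.2511  1.7795] M [ 0.7673  0.067  -0.0017]
```

```bash
python3 -m pendant '[[0,0,0.002,0,0,0],[0,0,0.002,0,0,0],[0,0,0,0,0,0]]' >/dev/null; python3 st.py
python3 -m pendant '[[0,0,0.002,0,0,0],[0,0,0.002,0,0,0],[0,0,0,0,0,0]]' >/dev/null; python3 st.py
```

```text
to mouth@tip [  0.1287  -0.4896 -12.9517] mm [ 0.0022 -0.0003 -0.    ] F tool [ 0.25   -0.4231  3.118 ] M [0.615  0.2277 0.033 ]
to mouth@tip [  0.0592   0.0769 -17.6393] mm [0.0005 0.0002 0.0005] F tool [0.549  1.0953 8.443 ] M [0.2175 0.1582 0.0129]
```

```bash
python3 -m pendant '[[0,0,0.002,0,0,0],[0,0,0.002,0,0,0],[0,0,0,0,0,0]]' >/dev/null; python3 st.py
python3 -m pendant '[[0,0,0.002,0,0,0],[0,0,0.002,0,0,0],[0,0,0,0,0,0]]' >/dev/null; python3 st.py
```

```text
to mouth@tip [  0.2975   0.5313 -21.5472] mm [-0.0018  0.0004 -0.    ] F tool [-0.2075 -2.0608  3.662 ] M [0.8889 0.0125 0.0312]
to mouth@tip [  0.4291   0.0353 -24.775 ] mm [-0.0003 -0.0001 -0.0009] F tool [-0.1577 -4.2165 -9.8788] M [ 2.0354  0.1262 -0.0229]
```

The coupler has snapped on and the seat now bears on the tip, with the force up by about 13 N. I push the nipple down.

```bash
python3 -m pendant '[[0,0,0.002,0,0,0],[0,0,0.002,0,0,0],[0,0,0.002,0,0,0],[0,0,0,0,0,0]]' >/dev/null; python3 st.py
python3 -m pendant '[[0,0,0.0015,0,0,0],[0,0,0.0015,0,0,0],[0,0,0,0,0,0]]' >/dev/null; python3 st.py
python3 -m pendant '[[0,0,0.001,0,0,0],[0,0,0.001,0,0,0],[0,0,0,0,0,0]]' >/dev/null; python3 st.py
```

```text
to mouth@tip [  0.4724  -0.0155 -30.6034] mm [-0.0001 -0.0002 -0.0011] F tool [ -0.0107  -5.2263 -13.2009] M [ 2.2017  0.1683 -0.0248]
to mouth@tip [  0.6749  -0.4342 -32.6126] mm [ 0.0006 -0.0009 -0.0021] F tool [  0.3195  -9.7495 -29.3526] M [ 3.4117  0.3829 -0.0317]
to mouth@tip [  0.9703  -0.9466 -33.0366] mm [ 0.0015 -0.0022 -0.004 ] F tool [  1.828  -16.4308 -60.36  ] M [ 5.7188  0.682  -0.0735]
```

Something stiff was reached at about 33 mm. I relieve the force and the lateral load, then check whether it is the end stop.

```bash
python3 -m pendant '[[0.0005,-0.001,-0.0015,0,0,0],[0,0,0,0,0,0],[0,0,0,0,0,0]]' >/dev/null; python3 st.py
python3 -m pendant '[[0.0005,-0.001,0,0,0,0],[0,0,0,0,0,0],[0,0,0,0,0,0]]'; python3 st.py
python3 - <<'E'
from go import *
s=r.read_state();R=Ro.from_quat(s["eef_rot"]).as_matrix()
for n in ["side","top"]:
    p=r.get_image(n);cv2.imwrite(f"pics/{n}5.png",p["frame"]);C=cloud(p);T=(C-s["tcp_pos"])@R
    T=T[(np.abs(T[:,:2])<.03).all(1)&(T[:,2]>-.005)&(T[:,2]<.13)]
    for a,b,rad in ((.012,.05,.015),(.058,.098,.0185)):
        q=T[(T[:,2]>a)&(T[:,2]<b)]
        if len(q)>15:
            o=least_squares(lambda v:(np.hypot(q[:,0]-v[0],q[:,1]-v[1])-rad)*1e3,[0,0],loss="soft_l1",x_scale=.001);print(n,a,b,o.x,len(q),np.median(o.fun))
    if n=="side":cv2.imwrite("pics/c5.png",cv2.resize(p["frame"][120:200,270:350],(560,560),interpolation=cv2.INTER_CUBIC))
E
```

```text
to mouth@tip [  0.4206  -0.0773 -32.6566] mm [ 0.0037 -0.0005 -0.0026] F tool [ -0.0883  -9.2143 -33.1863] M [ 3.2279  0.1451 -0.0414]
time_s: 13.25
tcp_pos: [0.5631, 0.1183, 0.2027]
eef_rot: [0.544, 0.798, 0.215, 0.147]
contact_force: [-18.3, -9.0, 21.7]
width: 0.303
grip_force: 113.4
to mouth@tip [  0.1717   0.2053 -32.6031] mm [ 0.0066  0.0004 -0.0027] F tool [ -1.7068  -6.6379 -29.0063] M [ 2.4485 -0.2019 -0.0298]
side 0.012 0.05 [ 0.0016 -0.0006] 146 -0.16078170851147824
side 0.058 0.098 [ 0.0031 -0.001 ] 229 -0.11851097381400388
top 0.058 0.098 [ 0.0038 -0.0012] 89 0.12290652099264388
```

View pics/c5.png

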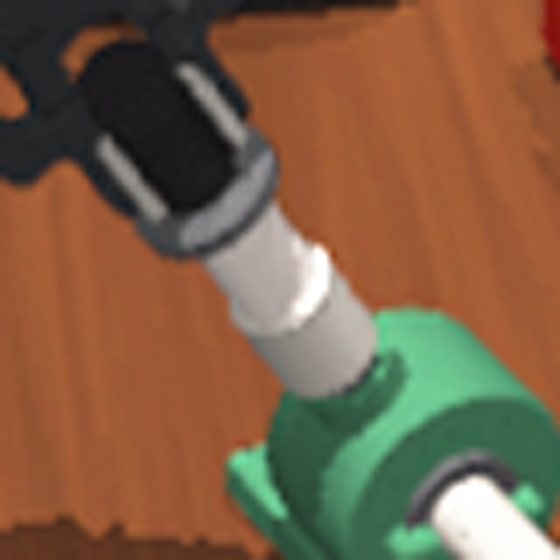

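The crop shows the coupler on the nipple, with its lip only a few mm from the boss. To confirm this is the end stop and not a jam, I measure the spring curve while backing off and pushing in again.

```bash
z='[0,0,0,0,0,0]'
python3 -m pendant '[[0,0,-0.002,0,0,0],[0,0,-0.001,0,0,0],[0,0,0,0,0,0],[0,0,0,0,0,0]]' >/dev/null; python3 st.py
python3 -m pendant '[[0,0,-0.002,0,0,0],[0,0,-0.002,0,0,0],[0,0,0,0,0,0],[0,0,0,0,0,0]]' >/dev/null; python3 st.py
python3 -m pendant '[[0,0,-0.002,0,0,0],[0,0,0,0,0,0],[0,0,0,0,0,0]]' >/dev/null; python3 st.py
python3 -m pendant '[[0,0,-0.001,0,0,0],[0,0,0,0,0,0],[0,0,0,0,0,0]]'; python3 st.py
```

```text
to mouth@tip [  0.0228   0.4298 -30.3392] mm [ 0.0063  0.001  -0.0017] F tool [ -0.4943  -2.6148 -13.0187] M [ 1.2836 -0.3849  0.0103]
to mouth@tip [ -0.0301   0.4643 -26.4269] mm [ 0.0063  0.001  -0.0014] F tool [ -1.7074  -1.7484 -11.5295] M [ 1.1544 -0.4003 -0.0522]
to mouth@tip [  0.0052   0.4798 -24.4844] mm [ 0.0062  0.0011 -0.0016] F tool [ -1.5984  -2.7124 -10.4554] M [ 1.1206 -0.3838  0.0431]
time_s: 14.75
tcp_pos: [0.5586, 0.1167, 0.2105]
eef_rot: [0.544, 0.798, 0.215, 0.147]
contact_force: [-5.5, -3.5, 6.9]
width: 0.303
grip_force: 111.4
to mouth@tip [ -0.0093   0.4778 -23.5091] mm [ 0.0061  0.0011 -0.0016] F tool [-1.2854 -2.0626 -9.1508] M [ 1.0325 -0.4572 -0.0632]
```

The spring curve is smooth, with the stop at 32.6 mm and still in contact 9 mm further out. So that was the end of travel, not a jam. I push back in and hold.

```bash
python3 -m pendant '[[0,0,0.002,0,0,0],[0,0,0.002,0,0,0],[0,0,0.002,0,0,0],[0,0,0.002,0,0,0],[0,0,0.001,0,0,0],[0,0,0.001,0,0,0],[0,0,0.0002,0,0,0],[0,0,0,0,0,0],[0,0,0,0,0,0],[0,0,0,0,0,0]]'; python3 st.py
```

```text
time_s: 15.75
tcp_pos: [0.5632, 0.1183, 0.2027]
eef_rot: [0.544, 0.798, 0.215, 0.146]
contact_force: [-20.6, -9.8, 23.9]
width: 0.302
grip_force: 114.3
to mouth@tip [  0.1972   0.1741 -32.6557] mm [ 0.0065  0.0002 -0.0029] F tool [ -1.5815  -7.6731 -32.1307] M [ 2.8393 -0.1191  0.0194]
```

```bash
python3 -c "
from station import r
print(r.hand_in())"
```

```text
the job is handed in; nothing more can be done
None
```

I took the gun out of its holster, snapped its coupler onto the nipple and pushed the nipple to its end stop. I handed the job in at about 16 s with the gripper still pressing at about 35 N; the verdict isn't known, as the hand-in returned none.

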